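# Point out the evening medicines

### The job

Show me what to take this evening by pointing from above with the fingertips, in this order: first at the dropper bottle that stands next to the mug (not the one next to the jar), then at the small tablet tub, and last at the open mug. At each, hold the fingertips two to five centimetres above the middle of its top for at least two seconds, and finish still pointing at the mug. Touch and move nothing, and do not bring the fingertips down over anything else.

Things in the scene. Friction and masses are not known exactly. Their poses are not given: they have to be found in the camera images.
- mug_bottle_top (a point): First thing to point at: top middle of the small dark dropper bottle that stands next to the mug, its axis 85 to 100 mm from the mug's axis. The bottle is 33 mm in diameter and 102 mm high, narrowing to a thin rubber bulb 13 mm wide; it stands upright and loose. z is up, along the bottle.
- tablet_tub_top (a point): Second thing to point at: top middle of the screw cap of the small tablet tub, a straight cylinder 35 mm in diameter and 78 mm high, the narrowest of the lidded things except the dropper bottles; it stands upright and loose. z is up.
- mug_top (a point): Third thing to point at: middle of the open mouth, level with the rim, of the mug with a handle. The mug is 83 mm in diameter and 94 mm high; with its handle it spans 117 mm. It stands upright and loose. z is up.
- jar_bottle_top (a point): Not to be pointed at: top middle of the other dropper bottle, of the same shape and size as the first (33 x 102 mm), which stands next to the squat lidded jar, its axis 85 to 95 mm from the jar's axis. Loose.
- honey_jar_top (a point): Not to be pointed at: top middle of the lid of the squat glass jar, 60 mm in diameter and 83 mm high. Loose.
- salt_shaker_top (a point): Not to be pointed at: top middle of the waisted salt shaker with a domed, holed cap, 44 mm in diameter and 90 mm high. Loose.
- tablet_strip_top (a point): Not to be pointed at: middle of the upper face of a flat strip of tablets, 42 x 95 x 5 mm, lying loose on the worktop. Taller equipment stands only behind and beside these things: the microwave, 310 mm high, has its front at about x = 0.62 for y from -0.27 to 0.27, so wide sideways swings beyond it are to be avoided, and the kettle, 265 mm high, is at the back left.
Mind the look-alikes: they are no part of the job. Leave any orange or purple look-alike of the part that bears tablet_tub_top alone.

How it is judged:
By the outcome, as a careful person would: the job done as asked, in the order asked, and still so for the second after the job is handed in, with the robot touching nothing.
It also fails if it takes over 64 s, if anything falls off the work surface, if the arm or the gripper's body presses on something with over 40 N, if the wrist force passes 120 N, or if a joint passes its speed limit or range.

### The arm

A 6-joint arm with a two-finger parallel gripper is mounted at the origin on a cart in front of the work surface, level with it; the furniture and walls round the work are solid. World frame = base frame: x ahead of the robot, y to its left, z up, the work surface at z = 0. Lengths are in m, angles in rad, forces in N, time in s.
With the tool pointing down it reaches from about 0.35 to 0.925 m from the base axis. Payload 6.4 kg.
Tool frame: the origin (TCP) lies midway between the tips of the shut fingers; the grasp point (between the pads) lies 19 mm behind it; z points along the fingers, y is the line along which they close (so a half turn about z gives the same grasp; the last joint's range is limited). The gripper opens to 94 mm and grips with 3 to 60 N. Pads are 16 mm wide; open, the fingers measure 119 mm over their backs; the gripper's body (75 mm by 177 mm) begins 78 mm behind the grasp point.
Start: joints at [-1.391, 0.245, 1.558, -0, 1.339, -0.174], TCP at [0.225, -0.61, 0.205] pointing down, gripper open.
Joint ranges: [-3.13, 3.13], [-1.02, 2.26], [0.13, 2.54], [-0.95, 4.09], [0.21, 2.88], [-2.74, 2.74]. Speed limits (rad/s): [2.57, 2.57, 3.14, 3.14, 3.14, 3.14].

### API

Orientations are given as a 3x3 rotation matrix whose columns are the frame's x, y, z axes.
In Python, from bench import observe, get_image, camera_model, finish_job gives the robot as it stands. The module is installed in compiled form; this text tells all that it offers.
- The arm moves only by the tool carry_out, never from a script. Its argument "targets" is text: rows parted by semicolons, each of 7 numbers parted by spaces: the shift along the world's x, y, z each as a share of 500 mm, from -1 to 1, then the turn, a rotation vector about the world's x, y, z each as a share of 0.08 rad, from -1 to 1, then the opening, from 0 (shut) to 1 (fully open). A call has 1 to 5 rows; each row shifts and turns the commanded pose from where the row before left it; what a row does not reach is not made up. A row lasts 1/10 s, in which the tool goes at most 50 mm and 8.59 degrees, less where a joint would pass 70% of its speed; a pose out of reach is approached as far as the arm can. A call with a number of a shift or a turn outside -1 to 1 is refused whole. A call with a gripper value outside its range is refused whole. The fingers move at their own pace and stop on an object; "grip_force" is the grip in N (left out, the last holds). Time passes only in rows, so rows that do not move let the fingers close. It gives the time, the measured TCP pose, the force, the opening and the grip force at its end, in the units of the state.
- observe(): the state, without advancing time (a new reading comes with each control period).
- get_image(name): name is "scene" or "top" or "wrist"; returns (picture, depth): 420x560x3 uint8, blue, green, red; 420x560 float32, m along the optical axis (not along the pixel's ray), 0 where there is no reading.
- camera_model(name): a dict with "vfov" (degrees; the focal length in pixels is half the picture's height over the tangent of half this angle, whatever the lens; pixels are square), "cx", "cy" (the principal point, pixels), "extrinsics" (4x4, takes a point from world to camera coordinates). Camera axes: x right, y down, z forward; pixel columns grow to the right and rows downward; lengths in m; the calibration is good to about 2 mm. A picture is of the moment at which its call begins: read the wrist's pose just before it. camera_model takes no time and is no camera call; for the wrist camera it gives the pose at the moment of the call.
- finish_job(): hands the job in; it is judged then, once.
The state is a dict: "t": time; "joints": joint angles; "dq": joint speeds; "joint_efforts": joint torques, N m; "tool_pos": TCP position; "orientation": TCP orientation; "force": force on the tool from outside, world axes, zero at the start; "moment": the same for the moment, N m; "finger_gap": opening from 0.0 (shut) to 1.0 (fully open); "grip_force": force on a finger pad.
Only numpy, scipy, OpenCV 4.12 (cv2) and the standard library are available. Lean on these libraries where they do the work, as an engineer would, in place of code of your own. Each camera call takes 0.05 s, during which the arm holds its last target. There are 200 camera calls.

## Working session

There is one attempt and no reset: what is moved stays moved. The work goes in short steps, Python scripts to look and compute and a tool call to move; the robot and the scene stay as the last step left them, time stands still between calls to the robot, and variables do not carry over. Pictures are saved under pics/ and viewed, at most 10 in all, crops included, and the job is handed in when it is done.

Besides the shell and the picture viewer there is one more tool, called after "Call:" in YAML: its name, and indented under it one key for each argument. carry_out: Moves the arm, as the interface text tells. Its arguments: {"type":"object","properties":{"targets":{"type":"string"},"grip_force":{"type":"number"}},"required":["targets"]}

```bash
mkdir -p pics
cat > h.py <<'E'
import numpy as np, cv2
from bench import *
def grab(n):
    m=camera_model(n); im,d=get_image(n); np.savez(f'{n}.npz',im=im,d=d,E=m['extrinsics'],p=[210/np.tan(np.radians(m['vfov']/2)),m['cx'],m['cy']]); return im
def cloud(n):
    z=np.load(n+'.npz'); f,cx,cy=z['p']; d=z['d']; v,u=np.mgrid[:420,:560]
    P=np.stack([(u-cx)*d/f,(v-cy)*d/f,d,np.ones_like(d)],-1)@np.linalg.inv(z['E']).T
    P=P[...,:3]; P[d==0]=np.nan; return z['im'],P
E
python3 - <<'E'
from h import *
for n in('top','scene'):
    cv2.imwrite(f'pics/{n}.png',grab(n)); m=camera_model(n); print(n,m)
    im,P=cloud(n); print(np.nanmin(P.reshape(-1,3),0),np.nanmax(P.reshape(-1,3),0),np.isnan(P[...,0]).mean())
print(observe())
E
```

```text
top {'vfov': 54.25237635494266, 'cx': 275.8472108709306, 'cy': 210.87839505405347, 'extrinsics': array([[-0.0015588 , -0.99969291,  0.02473187, -0.03647818],
       [-0.99086451, -0.00179106, -0.13484925,  0.50470026],
       [ 0.13485214, -0.02471613, -0.99055743,  1.14514743],
       [ 0.        ,  0.        ,  0.        ,  1.        ]])}
[-0.39053912 -0.90504477 -0.93521757] [1.09571531 1.33348281 0.73930343] 0.003928571428571429
scene {'vfov': 54.0931025249451, 'cx': 286.6478234293443, 'cy': 202.54944958146837, 'extrinsics': array([[-0.87538685, -0.48329107, -0.01129642,  0.42688915],
       [-0.26295374,  0.49563724, -0.82776752,  0.20972024],
       [ 0.40565158, -0.72164636, -0.56095751,  0.82231052],
       [ 0.        ,  0.        ,  0.        ,  1.        ]])}
[-0.37495652 -1.01896962 -0.92088724] [0.98809096 0.61552803 0.54606612] 0.004005102040816327
{'t': 0.1, 'joints': array([-1.39108360e+00,  2.45697524e-01,  1.55886806e+00, -4.06830449e-05,
        1.33873689e+00, -1.74099753e-01]), 'dq': array([-0.00029508, -0.00059333, -0.00308386, -0.00028643,  0.0012919 ,
       -0.0012678 ]), 'joint_efforts': array([-9.70021733e-05, -4.16917777e+01, -3.15524840e+01,  6.87472522e-02,
        3.10255622e-02, -4.76031391e-05]), 'tool_pos': array([ 0.22510654, -0.60919815,  0.20449837]), 'orientation': array([[ 9.38055387e-01,  3.46485168e-01, -3.44581027e-04],
       [ 3.46485244e-01, -9.38053927e-01,  1.67521218e-03],
       [ 2.57200588e-04, -1.69083405e-03, -9.99998537e-01]]), 'force': array([ 0.5405927 ,  0.06236432, -0.09476776]), 'moment': array([-0.00900005, -0.0644979 ,  0.001796  ]), 'grip_force': 0.0, 'finger_gap': 0.9982316345210002}
```

View pics/top.png

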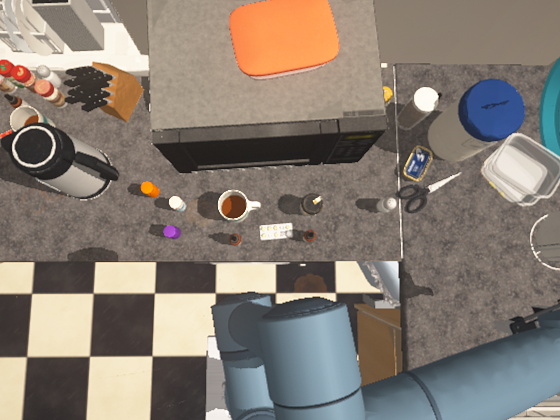

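View pics/scene.png

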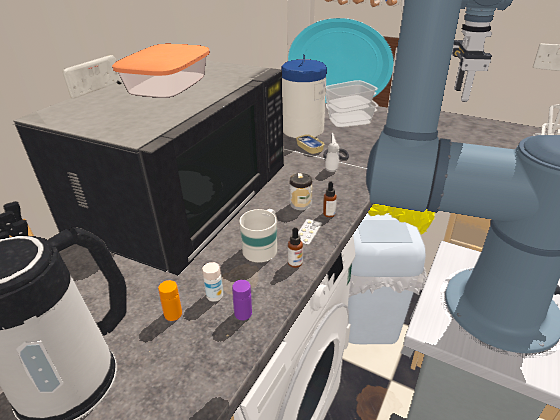

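The top view shows:

| Thing | Pixel position |
|---|---|
| Mug | (233,206) |
| Bottle by the mug | (236,239) |
| White tub | (177,203) |
| Orange look-alike | (150,188) |
| Purple look-alike | (171,232) |
| Jar | (312,204) |
| Bottle by the jar | (309,236) |
| Shaker | (388,205) |

The scene view agrees with this layout.

Run:
```python
from h import *
from scipy.ndimage import label
for n in('top','scene'):
    im,P=cloud(n)
    m=(P[...,2]>.025)&(P[...,2]<.14)&(P[...,0]>.3)&(P[...,0]<.61)&(abs(P[...,1])<.45)
    L,k=label(m)
    for i in range(1,k+1):
        q=P[L==i]
        if len(q)<25: continue
        zt=np.percentile(q[:,2],97); t=q[q[:,2]>zt-.012]; w=np.argwhere(L==i).mean(0)[::-1]
        print(n,w.round(),len(q),'ztop %.3f'%zt,'topmid',((t.min(0)+t.max(0))/2)[:2].round(3),'med',np.median(t,0)[:2].round(3),'ext',(t.max(0)-t.min(0))[:2].round(3),'allmid',((q.min(0)+q.max(0))/2)[:2].round(3))
```

```text
top [111. 176.] 87 ztop 0.139 topmid [0.59  0.401] med [0.587 0.393] ext [0.02  0.024] allmid [0.592 0.419]
top [148. 188.] 182 ztop 0.080 topmid [0.566 0.325] med [0.565 0.324] ext [0.034 0.034] allmid [0.566 0.325]
top [235. 205.] 856 ztop 0.093 topmid [0.516 0.073] med [0.517 0.071] ext [0.083 0.101] allmid [0.516 0.068]
top [311. 204.] 390 ztop 0.085 topmid [ 0.521 -0.135] med [ 0.52  -0.135] ext [0.057 0.059] allmid [ 0.52  -0.135]
top [176. 203.] 172 ztop 0.080 topmid [0.524 0.245] med [0.524 0.245] ext [0.033 0.032] allmid [0.524 0.245]
top [386. 204.] 219 ztop 0.090 topmid [ 0.523 -0.353] med [ 0.523 -0.352] ext [0.032 0.03 ] allmid [ 0.524 -0.35 ]
top [171. 231.] 167 ztop 0.080 topmid [0.444 0.258] med [0.445 0.257] ext [0.03  0.032] allmid [0.445 0.257]
top [309. 235.] 124 ztop 0.099 topmid [ 0.433 -0.13 ] med [ 0.433 -0.13 ] ext [0.011 0.011] allmid [ 0.434 -0.13 ]
top [235. 239.] 121 ztop 0.100 topmid [0.425 0.081] med [0.425 0.081] ext [0.011 0.011] allmid [0.423 0.08 ]
scene [332. 155.] 270 ztop 0.090 topmid [ 0.519 -0.35 ] med [ 0.517 -0.346] ext [0.031 0.026] allmid [
[... 215 characters left out ...]
012 0.01 ] allmid [ 0.432 -0.126]
scene [258. 231.] 1529 ztop 0.095 topmid [0.513 0.075] med [0.513 0.086] ext [0.082 0.103] allmid [0.513 0.071]
scene [295. 246.] 378 ztop 0.099 topmid [0.421 0.083] med [0.421 0.084] ext [0.011 0.01 ] allmid [0.422 0.085]
scene [212. 278.] 512 ztop 0.081 topmid [0.523 0.246] med [0.52  0.249] ext [0.036 0.033] allmid [0.523 0.248]
scene [169. 296.] 574 ztop 0.081 topmid [0.563 0.325] med [0.56  0.328] ext [0.034 0.034] allmid [0.563 0.326]
scene [241. 296.] 552 ztop 0.081 topmid [0.442 0.259] med [0.44  0.262] ext [0.033 0.034] allmid [0.441 0.26 ]
scene [114. 309.] 762 ztop 0.138 topmid [0.592 0.406] med [0.582 0.41 ] ext [0.031 0.022] allmid [0.593 0.422]
```

Call:
carry_out:
  targets: "0 0 0.04 0 0 0 0; 0 0 0.05 0 0 -0.88 0; 0 0 0.02 0 0 -0.88 0; 0 0 0 0 0 -0.88 0; 0 0 0 0 0 -0.88 0"

```text
t: 0.6
tool_pos: [0.2252, -0.6097, 0.2606]
orientation: [[0.998, 0.069, 0.0], [0.069, -0.998, -0.0], [0.0, 0.0, -1.0]]
force: [0.4, 0.3, -0.8]
finger_gap: 0.611
grip_force: 0.0
```

Call:
carry_out:
  targets: "0.03 0.04 0 0 0 -0.88 0; 0.035 0.06 0 0 0 0 0; 0.035 0.06 0 0 0 0 0; 0.035 0.06 0 0 0 0 0; 0.035 0.06 0 0 0 0 0"

```text
t: 1.1
tool_pos: [0.3106, -0.4682, 0.2598]
orientation: [[1.0, 0.002, -0.0], [0.002, -1.0, 0.001], [-0.0, -0.001, -1.0]]
force: [0.2, 0.9, -0.9]
finger_gap: 0.183
grip_force: 0.0
```

Call:
carry_out:
  targets: "0.02 0.06 0 0 0 0 0; 0.02 0.06 0 0 0 0 0; 0.02 0.06 0 0 0 0 0; 0.02 0.06 0 0 0 0 0; 0.02 0.06 0 0 0 0 0"

```text
t: 1.6
tool_pos: [0.3603, -0.3183, 0.26]
orientation: [[1.0, 0.002, -0.0], [0.002, -1.0, 0.001], [-0.0, -0.001, -1.0]]
force: [-1.2, 0.1, 0.7]
finger_gap: 0.004
grip_force: 0.0
```

Call:
carry_out:
  targets: "0.01 0.06 0 0 0 0 0; 0.01 0.06 0 0 0 0 0; 0.01 0.06 0 0 0 0 0; 0.01 0.06 0 0 0 0 0; 0.01 0.06 0 0 0 0 0"

```text
t: 2.1
tool_pos: [0.385, -0.1684, 0.2601]
orientation: [[1.0, 0.002, -0.0], [0.002, -1.0, 0.0], [-0.0, -0.0, -1.0]]
force: [0.1, 0.4, 0.1]
finger_gap: 0.005
grip_force: 0.0
```

Call:
carry_out:
  targets: "0.01 0.06 0 0 0 0 0; 0.01 0.06 0 0 0 0 0; 0.01 0.05 0 0 0 0 0; 0 0.03 0 0 0 0 0; 0 0 0 0 0 0 0"

```text
t: 2.6
tool_pos: [0.4, -0.0683, 0.2601]
orientation: [[1.0, 0.005, -0.0], [0.005, -1.0, 0.0], [-0.0, -0.0, -1.0]]
force: [-0.2, -0.9, -0.0]
finger_gap: 0.006
grip_force: 0.0
```

Run:
```python
from h import *
o=observe(); print(o['t'],o['tool_pos'],o['joints'].round(2))
cv2.imwrite('pics/w1.png',grab('wrist'))
im,P=cloud('wrist')
from scipy.ndimage import label
m=(P[...,2]>.025)&(P[...,2]<.14)&(P[...,0]>.3)&(P[...,0]<.61)
L,k=label(m)
for i in range(1,k+1):
    q=P[L==i]
    if len(q)<60: continue
    zt=np.percentile(q[:,2],99); t=q[q[:,2]>zt-.012]
    print(np.argwhere(L==i).mean(0)[::-1].round(),len(q),zt.round(3),((t.min(0)+t.max(0))/2)[:2].round(3),'ext',(t.max(0)-t.min(0))[:2].round(3),'max',t.max(0)[:2].round(3))
```

```text
2.6 [ 0.39999372 -0.06834433  0.26011696] [-0.45 -0.42  2.08  0.    1.48  1.12]
[153.  92.] 5808 0.094 [0.516 0.073] ext [0.083 0.103] max [0.557 0.125]
[337.  89.] 2354 0.083 [ 0.521 -0.135] ext [0.059 0.059] max [ 0.551 -0.105]
[27. 87.] 1565 0.079 [0.526 0.243] ext [0.035 0.031] max [0.543 0.258]
[509.  90.] 1847 0.088 [ 0.522 -0.352] ext [0.034 0.031] max [ 0.539 -0.337]
[ 30. 152.] 1401 0.079 [0.445 0.258] ext [0.034 0.036] max [0.462 0.276]
[325. 162.] 568 0.1 [ 0.434 -0.129] ext [0.013 0.012] max [ 0.44  -0.124]
[169. 168.] 738 0.1 [0.425 0.08 ] ext [0.012 0.012] max [0.431 0.086]
```

View pics/w1.png

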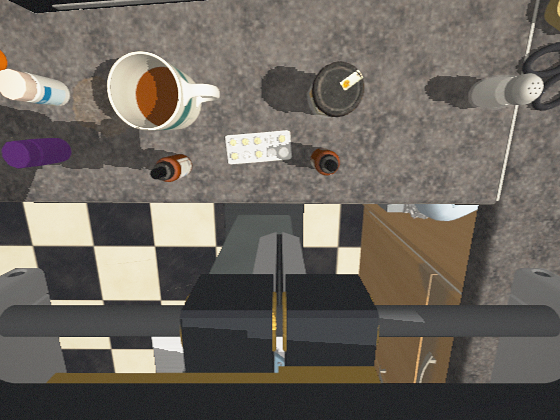

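The wrist view confirms the positions. Pixels are mug (150,90), its bottle (170,168), tub (27,87) at the left edge, and jar and its bottle near (335,90) and (325,162).

Call:
carry_out:
  targets: "0.01 0.06 0 0 0 0 0; 0.01 0.06 0 0 0 0 0; 0.01 0.06 0 0 0 0 0; 0.01 0.06 0 0 0 0 0; 0.01 0.06 0 0 0 0 0"

```text
t: 3.15
tool_pos: [0.4255, 0.0804, 0.2603]
orientation: [[1.0, 0.0, -0.0], [0.0, -1.0, -0.0], [-0.0, 0.0, -1.0]]
force: [0.7, 0.1, 1.2]
finger_gap: 0.002
grip_force: 0.0
```

Call:
carry_out:
  targets: "0 0 0 0 0 0 0; 0 0 -0.04 0 0 0 0; 0 0 -0.04 0 0 0 0; 0 0 -0.04 0 0 0 0; 0 0 -0.04 0 0 0 0"

```text
t: 3.65
tool_pos: [0.4253, 0.0787, 0.1796]
orientation: [[1.0, -0.0, -0.0], [-0.0, -1.0, -0.001], [-0.0, 0.001, -1.0]]
force: [-0.5, 0.1, 0.1]
finger_gap: 0.005
grip_force: 0.0
```

Down another 43 mm to z ≈ 0.137, then hold for about 3 s.

Call:
carry_out:
  targets: "0 0.002 -0.04 0 0 0 0; 0 0.002 -0.03 0 0 0 0; 0 0 -0.016 0 0 0 0; 0 0 0 0 0 0 0; 0 0 0 0 0 0 0"

```text
t: 4.15
tool_pos: [0.4257, 0.0816, 0.1381]
orientation: [[1.0, 0.001, 0.001], [0.001, -1.0, -0.0], [0.001, 0.0, -1.0]]
force: [0.8, 0.0, 0.0]
finger_gap: 0.005
grip_force: 0.0
```

Call:
carry_out:
  targets: "0 0 0 0 0 0 0; 0 0 0 0 0 0 0; 0 0 0 0 0 0 0; 0 0 0 0 0 0 0; 0 0 0 0 0 0 0"

```text
t: 4.65
tool_pos: [0.4253, 0.0823, 0.1376]
orientation: [[1.0, 0.002, 0.0], [0.002, -1.0, -0.0], [0.0, 0.0, -1.0]]
force: [0.7, 0.3, 0.5]
finger_gap: 0.005
grip_force: 0.0
```

Call:
carry_out:
  targets: "0 0 0 0 0 0 0; 0 0 0 0 0 0 0; 0 0 0 0 0 0 0; 0 0 0 0 0 0 0; 0 0 0 0 0 0 0"

```text
t: 5.15
tool_pos: [0.4252, 0.0822, 0.1374]
orientation: [[1.0, 0.002, -0.0], [0.002, -1.0, 0.0], [-0.0, -0.0, -1.0]]
force: [-0.9, 0.3, 0.2]
finger_gap: 0.003
grip_force: 0.0
```

Call:
carry_out:
  targets: "0 0 0 0 0 0 0; 0 0 0 0 0 0 0; 0 0 0 0 0 0 0; 0 0 0 0 0 0 0; 0 0 0 0 0 0 0"

```text
t: 5.65
tool_pos: [0.4252, 0.0823, 0.1374]
orientation: [[1.0, 0.002, -0.0], [0.002, -1.0, 0.0], [-0.0, -0.0, -1.0]]
force: [-0.6, 0.3, 0.4]
finger_gap: 0.007
grip_force: 0.0
```

Call:
carry_out:
  targets: "0 0 0 0 0 0 0; 0 0 0 0 0 0 0; 0 0 0 0 0 0 0; 0 0 0 0 0 0 0; 0 0 0 0 0 0 0"

```text
t: 6.15
tool_pos: [0.4252, 0.0822, 0.1375]
orientation: [[1.0, 0.002, 0.0], [0.002, -1.0, -0.0], [0.0, 0.0, -1.0]]
force: [-0.4, 0.2, 1.0]
finger_gap: 0.003
grip_force: 0.0
```

Call:
carry_out:
  targets: "0 0 0 0 0 0 0; 0 0 0 0 0 0 0; 0 0 0 0 0 0 0; 0 0 0 0 0 0 0; 0 0 0 0 0 0 0"

```text
t: 6.65
tool_pos: [0.4252, 0.0822, 0.1374]
orientation: [[1.0, 0.002, -0.0], [0.002, -1.0, -0.0], [-0.0, 0.0, -1.0]]
force: [0.1, -0.3, -1.2]
finger_gap: 0.006
grip_force: 0.0
```

Call:
carry_out:
  targets: "0 0 0 0 0 0 0; 0 0 0 0 0 0 0; 0 0 0 0 0 0 0; 0 0 0 0 0 0 0; 0 0 0 0 0 0 0"

```text
t: 7.15
tool_pos: [0.4252, 0.0823, 0.1374]
orientation: [[1.0, 0.002, -0.0], [0.002, -1.0, 0.0], [-0.0, -0.0, -1.0]]
force: [0.9, 0.4, 1.2]
finger_gap: 0.005
grip_force: 0.0
```

Call:
carry_out:
  targets: "0 0 0.04 0 0 0 0; 0 0 0.05 0 0 0 0; 0 0 0.06 0 0 0 0; 0 0 0.06 0 0 0 0; 0 0 0.036 0 0 0 0"

```text
t: 7.65
tool_pos: [0.426, 0.0822, 0.2631]
orientation: [[1.0, 0.002, 0.003], [0.002, -1.0, -0.0], [0.003, 0.0, -1.0]]
force: [0.3, 0.2, 0.2]
finger_gap: 0.005
grip_force: 0.0
```

Call:
carry_out:
  targets: "0.03 0.05 0 0 0 0 0; 0.04 0.064 0 0 0 0 0; 0.04 0.064 0 0 0 0 0; 0.04 0.064 0 0 0 0 0; 0.04 0.064 0 0 0 0 0"

```text
t: 8.15
tool_pos: [0.5209, 0.2367, 0.2603]
orientation: [[1.0, 0.002, 0.0], [0.002, -1.0, -0.0], [0.0, 0.0, -1.0]]
force: [0.7, -1.0, 0.2]
finger_gap: 0.004
grip_force: 0.0
```

Call:
carry_out:
  targets: "0.008 0.018 0 0 0 0 0; 0 0 0 0 0 0 0; 0 0 0 0 0 0 0"

```text
t: 8.45
tool_pos: [0.5238, 0.2436, 0.2603]
orientation: [[1.0, 0.002, -0.001], [0.002, -1.0, -0.001], [-0.001, 0.001, -1.0]]
force: [-0.0, 0.1, -0.2]
finger_gap: 0.007
grip_force: 0.0
```

Run:
```python
from h import *
o=observe(); print(o['tool_pos'])
print(np.linalg.inv(camera_model('wrist')['extrinsics'])[:3,3])
cv2.imwrite('pics/s2.png',grab('scene')); 
grab('wrist'); im,P=cloud('wrist')
Z=P[...,2]; m=(Z>.06)&(Z<.1)&(np.hypot(P[...,0]-.5245,P[...,1]-.2445)<.035)
q=P[m]; zt=np.percentile(q[:,2],99); t=q[q[:,2]>zt-.008]; print(len(q),zt,(t.min(0)+t.max(0))/2,np.ptp(t,0))
im,P=cloud('top')
m=(P[...,0]>.59)&(abs(P[...,1])<.25)&(P[...,2]>.1); print('mw front',np.percentile(P[m][:,0],[.1,1,5]))
m=(P[...,0]>.4)&(P[...,0]<.62)&(P[...,1]>.345)&(P[...,2]>.1); print('kettle miny',P[m][:,1].min())
```

```text
[0.5237677  0.24361884 0.26025029]
[0.59894549 0.24383937 0.43839892]
580 0.0784364522619372 [0.52560734 0.2461988  0.07494228] [0.03353436 0.03326118 0.00803261]
mw front [0.61926024 0.62151466 0.63426634]
kettle miny 0.3889961581886883
```

View pics/s2.png

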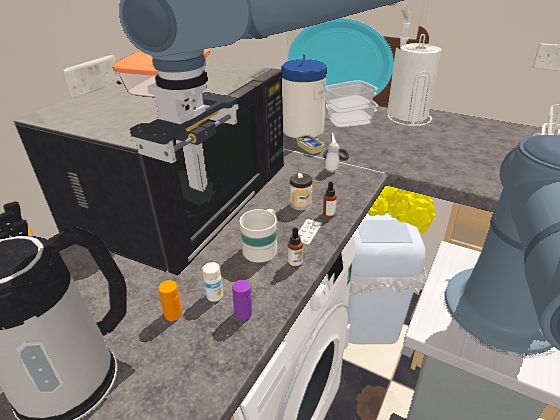

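The scene view shows the shut gripper at (195,165), directly above the tub at (212,280). Nothing has been disturbed, and it is clear of the kettle and microwave.

Call:
carry_out:
  targets: "0.002 0.003 -0.03 0 0 0 0; 0 0 -0.04 0 0 0 0; 0 0 -0.04 0 0 0 0; 0 0 -0.04 0 0 0 0; 0 0 -0.04 0 0 0 0"

```text
t: 9.05
tool_pos: [0.5246, 0.245, 0.1637]
orientation: [[1.0, 0.001, -0.001], [0.001, -1.0, -0.0], [-0.001, 0.0, -1.0]]
force: [-0.6, -0.2, -0.4]
finger_gap: 0.003
grip_force: 0.0
```

Call:
carry_out:
  targets: "0 0 -0.03 0 0 0 0; 0 0 -0.03 0 0 0 0; 0 0 -0.02 0 0 0 0; 0 0 -0.016 0 0 0 0; 0 0 0 0 0 0 0"

```text
t: 9.55
tool_pos: [0.5247, 0.2456, 0.1164]
orientation: [[1.0, 0.002, -0.002], [0.002, -1.0, -0.0], [-0.002, 0.0, -1.0]]
force: [0.4, 0.0, 0.3]
finger_gap: 0.004
grip_force: 0.0
```

Call:
carry_out:
  targets: "0 0 0 0 0 0 0; 0 0 0 0 0 0 0; 0 0 0 0 0 0 0; 0 0 0 0 0 0 0; 0 0 0 0 0 0 0"

```text
t: 10.05
tool_pos: [0.5254, 0.2458, 0.1178]
orientation: [[1.0, 0.002, 0.001], [0.002, -1.0, 0.0], [0.001, -0.0, -1.0]]
force: [-1.0, -0.3, 0.2]
finger_gap: 0.003
grip_force: 0.0
```

Call:
carry_out:
  targets: "0 0 0 0 0 0 0; 0 0 0 0 0 0 0; 0 0 0 0 0 0 0; 0 0 0 0 0 0 0; 0 0 0 0 0 0 0"

```text
t: 10.55
tool_pos: [0.5252, 0.2458, 0.1174]
orientation: [[1.0, 0.002, -0.0], [0.002, -1.0, 0.0], [-0.0, -0.0, -1.0]]
force: [0.4, 0.2, 0.8]
finger_gap: 0.004
grip_force: 0.0
```

Call:
carry_out:
  targets: "0 0 0 0 0 0 0; 0 0 0 0 0 0 0; 0 0 0 0 0 0 0; 0 0 0 0 0 0 0; 0 0 0 0 0 0 0"

```text
t: 11.05
tool_pos: [0.5252, 0.2458, 0.1175]
orientation: [[1.0, 0.002, 0.0], [0.002, -1.0, -0.0], [0.0, 0.0, -1.0]]
force: [-0.7, 0.1, 0.9]
finger_gap: 0.004
grip_force: 0.0
```

Call:
carry_out:
  targets: "0 0 0 0 0 0 0; 0 0 0 0 0 0 0; 0 0 0 0 0 0 0; 0 0 0 0 0 0 0; 0 0 0 0 0 0 0"

```text
t: 11.55
tool_pos: [0.5252, 0.2457, 0.1174]
orientation: [[1.0, 0.002, -0.0], [0.002, -1.0, -0.0], [-0.0, 0.0, -1.0]]
force: [0.1, -1.3, -0.1]
finger_gap: 0.005
grip_force: 0.0
```

Call:
carry_out:
  targets: "0 0 0 0 0 0 0; 0 0 0 0 0 0 0; 0 0 0 0 0 0 0; 0 0 0 0 0 0 0; 0 0 0 0 0 0 0"

```text
t: 12.05
tool_pos: [0.5252, 0.2457, 0.1174]
orientation: [[1.0, 0.002, -0.0], [0.002, -1.0, -0.0], [-0.0, 0.0, -1.0]]
force: [0.4, 0.5, -0.1]
finger_gap: 0.004
grip_force: 0.0
```

Call:
carry_out:
  targets: "0 0 0 0 0 0 0; 0 0 0 0 0 0 0; 0 0 0 0 0 0 0; 0 0 0 0 0 0 0; 0 0 0 0 0 0 0"

```text
t: 12.55
tool_pos: [0.5252, 0.2457, 0.1175]
orientation: [[1.0, 0.002, 0.0], [0.002, -1.0, 0.0], [0.0, -0.0, -1.0]]
force: [-0.2, 0.1, -1.2]
finger_gap: 0.002
grip_force: 0.0
```

Call:
carry_out:
  targets: "0 0 0.04 0 0 0 0; 0 0 0.05 0 0 0 0; 0 0 0.06 0 0 0 0; 0 0 0.06 0 0 0 0; 0 0 0.06 0 0 0 0"

```text
t: 13.05
tool_pos: [0.525, 0.2457, 0.2536]
orientation: [[1.0, 0.002, -0.0], [0.002, -1.0, -0.0], [-0.0, 0.0, -1.0]]
force: [-1.2, -0.0, -0.7]
finger_gap: 0.007
grip_force: 0.0
```

Call:
carry_out:
  targets: "-0.004 -0.05 0 0 0 0 0; -0.005 -0.08 0 0 0 0 0; -0.005 -0.08 0 0 0 0 0; -0.005 -0.075 0 0 0 0 0; 0 -0.04 0 0 0 0 0"

```text
t: 13.55
tool_pos: [0.5154, 0.081, 0.2525]
orientation: [[1.0, -0.0, 0.0], [-0.0, -1.0, -0.0], [0.0, 0.0, -1.0]]
force: [-0.4, 0.4, 0.7]
finger_gap: 0.003
grip_force: 0.0
```

Call:
carry_out:
  targets: "0 0 0 0 0 0 0; 0 0 -0.03 0 0 0 0; 0 0 -0.04 0 0 0 0; 0 0 -0.04 0 0 0 0; 0 0 -0.04 0 0 0 0"

```text
t: 14.05
tool_pos: [0.5151, 0.0846, 0.1754]
orientation: [[1.0, 0.004, -0.001], [0.004, -1.0, 0.0], [-0.001, -0.0, -1.0]]
force: [0.3, -0.3, 0.1]
finger_gap: 0.003
grip_force: 0.0
```

Call:
carry_out:
  targets: "0 0 -0.04 0 0 0 0; 0 0 -0.03 0 0 0 0; 0 0 -0.02 0 0 0 0; 0 0 0 0 0 0 0; 0 0 0 0 0 0 0"

```text
t: 14.55
tool_pos: [0.5161, 0.0835, 0.1328]
orientation: [[1.0, 0.002, 0.001], [0.002, -1.0, 0.0], [0.001, -0.0, -1.0]]
force: [0.4, -0.0, 0.3]
finger_gap: 0.006
grip_force: 0.0
```

Call:
carry_out:
  targets: "0 0 0 0 0 0 0; 0 0 0 0 0 0 0; 0 0 0 0 0 0 0; 0 0 0 0 0 0 0; 0 0 0 0 0 0 0"

```text
t: 15.05
tool_pos: [0.5158, 0.0832, 0.1326]
orientation: [[1.0, 0.002, 0.0], [0.002, -1.0, -0.0], [0.0, 0.0, -1.0]]
force: [-0.1, -0.1, -1.2]
finger_gap: 0.007
grip_force: 0.0
```

Call:
carry_out:
  targets: "0 0 0 0 0 0 0; 0 0 0 0 0 0 0; 0 0 0 0 0 0 0; 0 0 0 0 0 0 0; 0 0 0 0 0 0 0"

```text
t: 15.55
tool_pos: [0.5157, 0.0833, 0.1325]
orientation: [[1.0, 0.002, 0.0], [0.002, -1.0, 0.0], [0.0, -0.0, -1.0]]
force: [0.7, -0.1, 1.0]
finger_gap: 0.006
grip_force: 0.0
```

Call:
carry_out:
  targets: "0 0 0 0 0 0 0; 0 0 0 0 0 0 0; 0 0 0 0 0 0 0; 0 0 0 0 0 0 0; 0 0 0 0 0 0 0"

```text
t: 16.05
tool_pos: [0.5157, 0.0832, 0.1325]
orientation: [[1.0, 0.002, 0.0], [0.002, -1.0, -0.0], [0.0, 0.0, -1.0]]
force: [-0.4, 0.4, -0.4]
finger_gap: 0.006
grip_force: 0.0
```

Call:
carry_out:
  targets: "0 0 0 0 0 0 0; 0 0 0 0 0 0 0; 0 0 0 0 0 0 0; 0 0 0 0 0 0 0; 0 0 0 0 0 0 0"

```text
t: 16.55
tool_pos: [0.5157, 0.0832, 0.1325]
orientation: [[1.0, 0.002, 0.0], [0.002, -1.0, -0.0], [0.0, 0.0, -1.0]]
force: [0.6, -0.0, -0.3]
finger_gap: 0.005
grip_force: 0.0
```

Call:
carry_out:
  targets: "0 0 0 0 0 0 0; 0 0 0 0 0 0 0; 0 0 0 0 0 0 0; 0 0 0 0 0 0 0; 0 0 0 0 0 0 0"

```text
t: 17.05
tool_pos: [0.5157, 0.0832, 0.1325]
orientation: [[1.0, 0.002, 0.0], [0.002, -1.0, 0.0], [0.0, -0.0, -1.0]]
force: [-0.2, 0.1, 0.4]
finger_gap: 0.005
grip_force: 0.0
```

Call:
carry_out:
  targets: "0 0 0 0 0 0 0; 0 0 0 0 0 0 0; 0 0 0 0 0 0 0; 0 0 0 0 0 0 0; 0 0 0 0 0 0 0"

```text
t: 17.55
tool_pos: [0.5157, 0.0833, 0.1325]
orientation: [[1.0, 0.002, 0.0], [0.002, -1.0, 0.0], [0.0, -0.0, -1.0]]
force: [0.5, -0.2, 0.7]
finger_gap: 0.007
grip_force: 0.0
```

Run:
```python
from h import *
cv2.imwrite('pics/s3.png',grab('scene'))
```

```text
(no output)
```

View pics/s3.png

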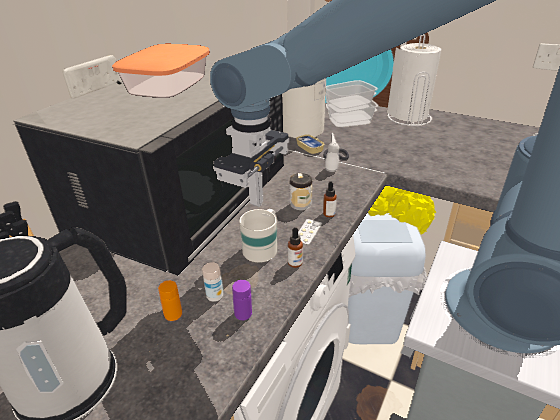

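The fingertips at (258,200) hover over the mug mouth at (258,220), and everything else stands where it was.

```bash
python3 -c "from bench import *; print(finish_job())"
```

```text
the job is handed in; nothing more can be done
None
```

I pointed at the mug-side dropper bottle, then the tablet tub, then the mug, about 3 s each and 3.5 to 4 cm above the top; nothing was touched or moved, and the job was handed in at about 18 s, still pointing at the mug.

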